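# Power up the windlass on the bench

### The arm

A 6-joint arm with a two-finger parallel gripper is mounted at the origin on the work surface. World frame = base frame: x ahead of the robot, y to its left, z up, the work surface at z = 0. Lengths are in m, angles in rad, forces in N, time in s.
With the tool pointing down it reaches from about 0.375 to 0.9 m from the base axis. Payload 3.1 kg.
Tool frame: the origin (TCP) lies midway between the tips of the shut fingers; the grasp point (between the pads) lies 19 mm behind it (manip.grasp_offset is the distance from the TCP to the grasp point, in m); z points along the fingers, y is the line along which they close (so a half turn about z gives the same grasp; the last joint's range is limited). The gripper opens to 85 mm and grips with 20 to 120 N. Pads are 22 mm wide; open, the fingers measure 114 mm over their backs; the gripper's body (76 mm by 85 mm) begins 54 mm behind the grasp point. The pads swing forward as they close: fully open they stand 13 mm farther back than shut.
Start: joints at [1.151, 0.527, 1.433, -0, 1.181, -0.178], TCP at [0.15, 0.607, 0.231] pointing down, gripper open.
Joint ranges: [-3.08, 3.08], [-0.75, 2.2], [0.22, 2.44], [-1.43, 4.57], [0, 2.65], [-2.85, 2.85]. Speed limits (rad/s): [2.79, 2.79, 3.14, 3.14, 3.14, 3.14].

### API

Orientations are given as a unit quaternion [x, y, z, w].
In Python, from station import sensors, cams, order, manip gives the robot as it stands.
- The arm moves only by the tool move_arm, never from a script. Its argument "targets" is a list of rows, each an object of numbers: "dx", "dy", "dz": the shift along the world's x, y, z normalised to -1 to 1, where 1 is 25 mm; "rx", "ry", "rz": the turn, a rotation vector about the world's x, y, z normalised to -1 to 1, where 1 is 30 degrees. A call has exactly 10 rows; each row shifts and turns the commanded pose from where the row before left it; what a row does not reach is not made up. A row lasts 1/8 s, in which the tool goes at most 62.5 mm and 10.7 degrees, less where a joint would pass 70% of its speed; a pose out of reach is approached as far as the arm can. A call with a number of a shift or a turn outside -1 to 1 is refused whole. A call with a gripper value outside its range is refused whole. "claw" is the opening in per cent of the stroke, from 0 (shut) to 100 (fully open), set as the call begins (left out, the last holds). The fingers move at their own pace and stop on an object; "newtons" is the grip in N (left out, the last holds). Time passes only in rows, so rows that do not move let the fingers close, or fill a call up. It gives the time, the measured TCP pose, the force, the opening and the grip force at its end, in the units of the state.
- sensors.sense(): the state, without advancing time (a new reading comes with each control period).
- cams.snapshot(name): name is "scene" or "top" or "wrist"; returns the picture (400x640x3 uint8, red, green, blue); there is no depth.
- cams.camera_model(name): a dict with "fx", "fy", "cx", "cy" (pixels), "extrinsics" (4x4, takes a point from world to camera coordinates). Camera axes: x right, y down, z forward; pixel columns grow to the right and rows downward; lengths in m; the calibration is good to about 2 mm. A picture is of the moment at which its call begins: read the wrist's pose just before it. camera_model takes no time and is no camera call; for the wrist camera it gives the pose at the moment of the call.
- order.sign_off(): hands the job in; it is judged then, once.
The state is a dict: "t": time; "q": joint angles; "qd": joint speeds; "tau": joint torques, N m; "tcp_pos": TCP position; "tool_rot": TCP orientation; "force": force on the tool from outside, world axes, zero at the start; "ft_torque": the same for the moment, N m; "finger_gap": opening from 0.0 (shut) to 1.0 (fully open); "gripper_force": force on a finger pad.
Only numpy, scipy, OpenCV 4.12 (cv2) and the standard library are available. Lean on these libraries where they do the work, as an engineer would, in place of code of your own. Each camera call takes 0.05 s, during which the arm holds its last target. There are 200 camera calls.

### The job

Run the windlass on bench power: press the popped-out plunger of the breaker box fully in, then push the raised half of the large rocker on the switch box down until it is fully over, and only then press the larger of the two round foot switches all the way down, and finish while still holding it down. Work by touch alone: pick nothing up, leave the small rocker and the small foot switch unpressed, and leave the other things on the bench where they are.

Things in the scene. Friction and masses are not known exactly. Their poses are not given: they have to be found in the camera images.
- breaker_box: Breaker box: grey plastic box 100 x 100 x 50 mm high, fixed to the bench, with one mushroom-headed plunger in the middle of its top. Origin: centre of its underside, z up.
- plunger_top (a point): Centre of the top face of the breaker's plunger: a flat round black head 36 mm in diameter, 70 mm above the bench when popped out, 60 mm when fully in (then still 10 mm proud of the box). Moves with the plunger.
- plunger (a joint): Travel of the breaker plunger in m: 0 popped out (starts at 0 to 0.0015), 0.010 fully in. It slides straight down against about 3 N of friction, and stays where it is pushed (no spring).
- switch_box: Switch box: aluminium box 110 (x) x 150 (y) x 50 mm high, fixed to the bench, with two black V-shaped rockers in its top, the large one at y = -35 mm and the small one at y = +45 mm. Origin: centre of its underside; x axis along the length of both rockers, z up. Stands turned up to 0.3 rad about the vertical from the world axes.
- large_rocker_pad (a point): Place to press on the large rocker: top face of the half that starts raised (box +x half), 26 mm from the pivot, mid-width; moves with the rocker. Each half is a flat face 40 x 36 mm wide; they meet in a V over the pivot, at box x = 0, 56 mm above the bench. At joint 0 this half rises outwards at 0.4 rad (outer end 72 mm, this point 66 mm above the bench); fully over it lies level at 56 mm.
- large_rocker (a joint): Angle of the large rocker in rad: 0 off (starts at 0 to 0.05), 0.4 fully over (on), growing as the +x half goes down. Moves against friction (2 to 4 N at the pressing point) and stays where it is pushed.
- small_rocker_pad (a point): Top face of the raised +x half of the small rocker (each half 25 mm long, 18 mm wide, same V shape and pivot height), 16 mm from its pivot. Not to be pressed.
- small_rocker (a joint): Angle of the small rocker in rad: 0 off (starts at 0 to 0.05), 0.4 fully over. To stay off.
- large_foot_base: Large deck foot switch: fixed round aluminium base 108 mm in diameter, 24 mm high, with a round black rubber pad in it. Origin: centre of its underside, z up.
- large_foot_top (a point): Centre of the top of the large foot switch's pad: flat, 80 mm in diameter, 40 mm above the bench at rest, 28 mm when fully down. Moves with the pad.
- large_foot (a joint): Travel of the large foot switch's pad in m: 0 at rest, 0.012 fully down. Springs back when released; takes 3 N to start it and 9 N to hold it fully down.
- small_foot_base: Small deck foot switch: the same shape, base 72 mm in diameter, 24 mm high. Fixed. Origin: centre of its underside. Not to be pressed.
- small_foot_top (a point): Centre of the top of the small foot switch's pad: flat, 44 mm in diameter, 40 mm above the bench.
- small_foot (a joint): Travel of the small foot switch's pad in m: 0 at rest, 0.012 fully down. To stay at rest.
- oil_bottle: Loose blue oil bottle standing on the bench, 72 mm in diameter, 220 mm tall. Origin: centre of its underside. Bystander.
- can_a: Loose drinks can with a blue band, 66 mm in diameter, 122 mm tall, standing. Origin: centre of its underside. Bystander.
- can_b: Loose drinks can with a paper band, 66 mm in diameter, 122 mm tall, standing. Origin: centre of its underside. Bystander.
- grease_jar: Loose white jar with steel lid, 56 mm in diameter, 55 mm tall, standing at the front of the bench among the controls. Origin: centre of its underside. Bystander.
- wrench: Loose wrench, 150 mm long, lying flat at the front of the bench. Its x axis runs along it. Bystander.
- screwdriver: Loose screwdriver, 160 mm long, lying at the front of the bench. Its x axis runs along it. Bystander.
- brush: Loose wooden brush, 170 mm long, lying at the back of the bench. Its x axis runs along it. Bystander.

How it is judged:
By the outcome, as a careful person would: the job done as asked, in the order asked, and still so for the second after the job is handed in, while the arm keeps its last pose, push and grip.
It also fails if it takes over 56 s, if anything falls off the work surface, if the arm or the gripper's body presses on something with over 40 N, if the wrist force passes 120 N, or if a joint passes its speed limit or range.

## Working session

There is one attempt and no reset: what is moved stays moved. The work goes in short steps, Python scripts to look and compute and a tool call to move; the robot and the scene stay as the last step left them, time stands still between calls to the robot, and variables do not carry over. Pictures are saved under pics/ and viewed, at most 10 in all, crops included, and the job is handed in when it is done.

Besides the shell and the picture viewer there is one more tool, called as a command line: name --argument value ..., lists and objects as JSON in quotes. move_arm: Moves the arm, as the interface text tells. Scaled input: -1 to 1 covers 25 mm each way for a shift and 30 degrees each way for a turn. Its arguments: {"type":"object","properties":{"targets":{"type":"array"},"claw":{"type":"number"},"newtons":{"type":"number"}},"required":["targets"]}

```bash
mkdir -p pics
python3 - <<'E'
from station import sensors,cams
import cv2,numpy as np
for n in("top","scene"):
    im=cams.snapshot(n);cv2.imwrite(f"pics/{n}.png",im[:,:,::-1])
    m=cams.camera_model(n);print(n,m["fx"],m["fy"],m["cx"],m["cy"],np.round(m["extrinsics"],4).tolist())
s=sensors.sense();print(s["t"],s["tcp_pos"],s["tool_rot"],s["force"],s["finger_gap"])
E
```

```text
top 447.97231988716914 447.97231988716914 321.19289793995625 197.9950323224736 [[-0.0238, -0.9996, 0.0122, 0.0135], [-0.9916, 0.0221, -0.1278, 0.6005], [0.1275, -0.0152, -0.9917, 1.1267], [0.0, 0.0, 0.0, 1.0]]
scene 473.81240058052487 473.81240058052487 318.47051603462484 200.68640491188637 [[-0.3895, 0.921, -0.0085, 0.224], [0.6414, 0.2646, -0.7202, -0.3196], [-0.661, -0.2859, -0.6937, 1.6858], [0.0, 0.0, 0.0, 1.0]]
0.1 [0.14933818 0.60624383 0.23041157] [ 1.20596238e-01  9.92701155e-01 -9.36338854e-04 -2.97195207e-04] [-0.10606431  0.37203294 -0.27114211] 0.9944919860435314
```

View pics/top.png

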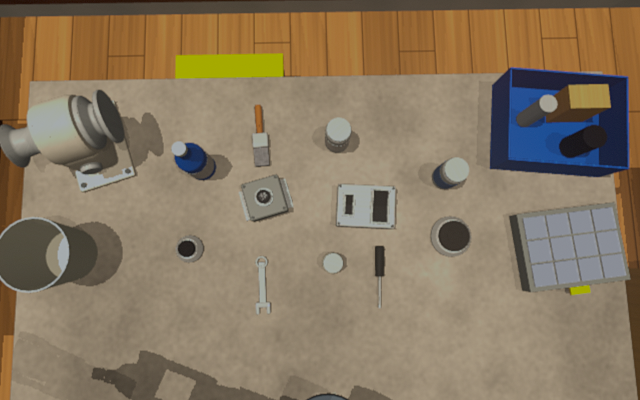

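View pics/scene.png

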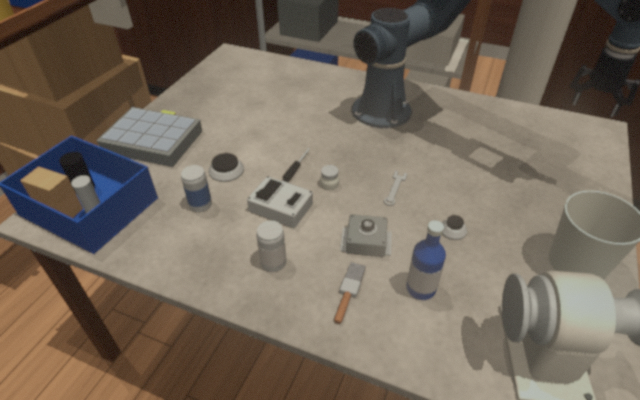

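The top view shows the breaker at about (265,197), the switch box at (366,206) with its large rocker at (380,206), the large foot switch at (451,236), the small foot switch at (187,248) and the jar at (333,262). I'll zoom in to measure.

```bash
cat > h.py <<'E'
from station import sensors,cams
import cv2,numpy as np
def ray(n,u,v,z,m=None):
    m=m or cams.camera_model(n);E=np.array(m["extrinsics"]);R,t=E[:3,:3],E[:3,3]
    c=-R.T@t;d=R.T@[(u-m["cx"])/m["fx"],(v-m["cy"])/m["fy"],1]
    return c+d*(z-c[2])/d[2]
def proj(n,p):
    m=cams.camera_model(n);E=np.array(m["extrinsics"]);q=E[:3,:3]@p+E[:3,3]
    return m["fx"]*q[0]/q[2]+m["cx"],m["fy"]*q[1]/q[2]+m["cy"]
E
python3 - <<'E'
from h import *
im=cv2.imread("pics/top.png")
a=cv2.resize(im[165:265,230:330],None,fx=4,fy=4,interpolation=2);b=cv2.resize(im[165:265,325:425],None,fx=4,fy=4,interpolation=2)
c=cv2.resize(im[200:270,410:490],None,fx=4,fy=4,interpolation=2)
o=np.zeros((600,800,3),np.uint8);o[:300,:400]=a[:300];o[:300,400:]=b[:300];o[310:590,:320]=c
sc=cv2.imread("pics/scene.png");d=cv2.resize(sc[145:235,200:300],None,fx=3,fy=3,interpolation=2);o[310:580,400:700]=d
cv2.imwrite("pics/crop.png",o)
for nm,u,v,z in[("plunger",264,197,.07),("large pad",380,206,.06),("box",366,206,.05),("lfoot",453,236,.04),("sfoot",187,248,.04),("jar",333,262,.055),("canb",340,127,.122),("cana",456,167,.122),("bottle",180,149,.22)]:print(nm,ray("top",u,v,z).round(3))
E
```

```text
plunger [0.602 0.145 0.07 ]
large pad [ 0.574 -0.15   0.06 ]
box [ 0.576 -0.115  0.05 ]
lfoot [ 0.494 -0.338  0.04 ]
sfoot [0.479 0.345 0.04 ]
jar [ 0.435 -0.026  0.055]
canb [ 0.765 -0.05   0.122]
cana [ 0.659 -0.33   0.122]
bottle [0.694 0.313 0.22 ]
```

View pics/crop.png

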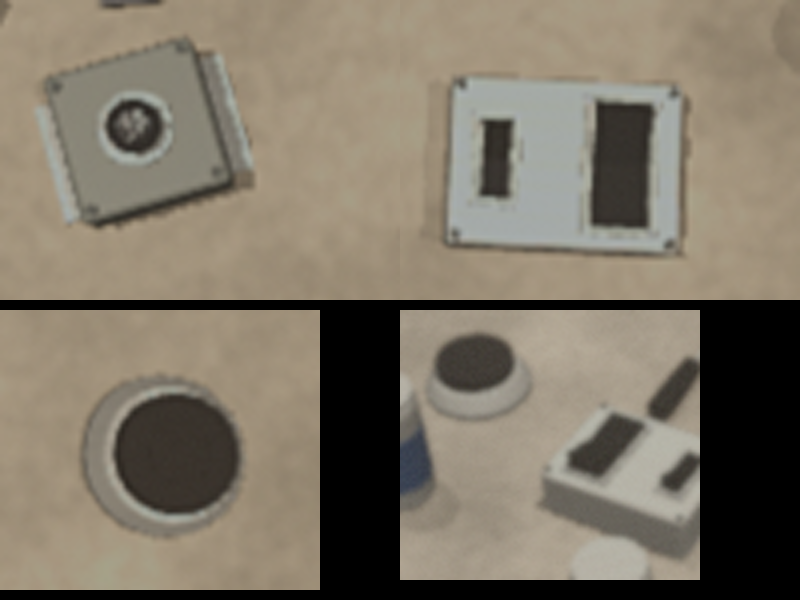

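The crop shows the plunger at (263.5,196.8), the switch box corners, the large rocker centred at about (380.8,206), and the large foot pad at about (454,236). The scene crop confirms the far (+x) half of the rocker is raised.

Run:
```python
from h import *
P=ray("top",263.5,196.75,.07);print("plunger",P.round(4),proj("scene",P))
F=ray("top",454.25,236,.04);print("foot",F.round(4),np.array(proj("scene",F)),"expect 225,163")
C=[ray("top",325+(u-400)/4,165+v/4,.05) for u,v in((460,83),(673,92),(670,245),(455,235))]
c=np.mean(C,0);y=(C[0]-C[1]+C[3]-C[2])[:2];x=(C[0]-C[3]+C[1]-C[2])[:2]
print("box",c.round(4),np.arctan2(-y[0],y[1]),np.arctan2(x[1],x[0]),np.linalg.norm(x)/2,np.linalg.norm(y)/2)
a=np.arctan2(-y[0],y[1]);ex=np.array([np.cos(a),np.sin(a)]);ey=np.array([-ex[1],ex[0]])
piv=c[:2]-.035*ey;pad=piv+.026*ex
print("pivot",piv,"top proj",proj("top",[*piv,.056]),"pad",pad,proj("scene",[*pad,.066]))
L=ray("top",380.75,206,.06);print(L)
```

```text
plunger [0.603  0.1458 0.07  ] (np.float64(367.10460326102015), np.float64(222.5882166221965))
foot [ 0.4941 -0.341   0.04  ] [224.68761226 160.30878481] expect 225,163
box [ 0.5763 -0.1153  0.05  ] -0.06703435167518068 -0.06276641330848723 0.09873686429825063 0.13784793500315531
pivot [ 0.57395325 -0.15020387] top proj (np.float64(380.0514577421335), np.float64(206.18003673049208)) pad [ 0.59989486 -0.15194546] (np.float64(263.19547609738987), np.float64(192.3691496890658))
[ 0.57394657 -0.15141811  0.06      ]
```

move_arm --targets '[{"dx":1,"dy":-1,"dz":0.4},{"dx":1,"dy":-1},{"dx":1,"dy":-1},{"dx":1,"dy":-1},{"dx":1,"dy":-1},{"dx":1,"dy":-1},{"dx":1,"dy":-1},{"dx":1,"dy":-1},{"dx":1,"dy":-1},{"dx":1,"dy":-1}]' --claw 0

```text
schema error: expected keys dx, dy, dz, rx, ry, rz
```

move_arm --targets '[{"dx":1,"dy":-1,"dz":0.4,"rx":0,"ry":0,"rz":0},{"dx":1,"dy":-1,"dz":0,"rx":0,"ry":0,"rz":0},{"dx":1,"dy":-1,"dz":0,"rx":0,"ry":0,"rz":0},{"dx":1,"dy":-1,"dz":0,"rx":0,"ry":0,"rz":0},{"dx":1,"dy":-1,"dz":0,"rx":0,"ry":0,"rz":0},{"dx":1,"dy":-1,"dz":0,"rx":0,"ry":0,"rz":0},{"dx":1,"dy":-1,"dz":0,"rx":0,"ry":0,"rz":0},{"dx":1,"dy":-1,"dz":0,"rx":0,"ry":0,"rz":0},{"dx":1,"dy":-1,"dz":0,"rx":0,"ry":0,"rz":0},{"dx":1,"dy":-1,"dz":0,"rx":0,"ry":0,"rz":0}]' --claw 0

```text
t: 1.35
tcp_pos: [0.4001, 0.3558, 0.241]
tool_rot: [0.121, 0.993, -0.0, -0.0]
force: [-0.6, 0.5, 0.4]
finger_gap: 0.001
gripper_force: 0.0
```

move_arm --targets '[{"dx":1,"dy":-1,"dz":0,"rx":0,"ry":0,"rz":0},{"dx":1,"dy":-1,"dz":0,"rx":0,"ry":0,"rz":0},{"dx":1,"dy":-1,"dz":0,"rx":0,"ry":0,"rz":0},{"dx":1,"dy":-1,"dz":-0.2,"rx":0,"ry":0,"rz":0},{"dx":1,"dy":-1,"dz":-0.8,"rx":0,"ry":0,"rz":0},{"dx":1,"dy":-1,"dz":-0.8,"rx":0,"ry":0,"rz":0},{"dx":1,"dy":-1,"dz":-1,"rx":0,"ry":0,"rz":0},{"dx":1,"dy":-1,"dz":-1,"rx":0,"ry":0,"rz":0},{"dx":0.1,"dy":-0.4,"dz":-1,"rx":0,"ry":0,"rz":0},{"dx":0,"dy":0,"dz":-0.8,"rx":0,"ry":0,"rz":0}]'

```text
t: 2.6
tcp_pos: [0.602, 0.1455, 0.0996]
tool_rot: [0.122, 0.993, -0.0, -0.001]
force: [-0.0, 1.2, 0.2]
finger_gap: -0.001
gripper_force: 0.0
```

Run:
```python
from h import *
s=sensors.sense();print(s["tcp_pos"],s["force"])
a=cams.snapshot("top")[:,:,::-1];w=cams.snapshot("scene")[:,:,::-1]
o=np.hstack([cv2.resize(a[140:265,215:315],None,fx=4,fy=4),cv2.resize(w[120:245,310:410],None,fx=4,fy=4)])
cv2.imwrite("pics/c2.png",o)
```

```text
[0.60199131 0.14549503 0.09955877] [-0.01854239  1.24787621  0.21044625]
```

View pics/c2.png

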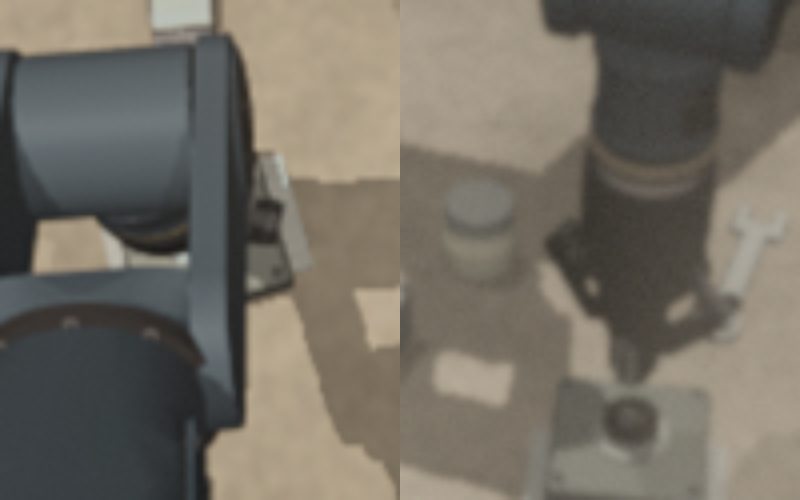

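The shut fingertips sit directly over the plunger in the scene view, so I'm pressing.

move_arm --targets '[{"dx":0,"dy":0,"dz":-0.5,"rx":0,"ry":0,"rz":0},{"dx":0,"dy":0,"dz":-0.4,"rx":0,"ry":0,"rz":0},{"dx":0,"dy":0,"dz":-0.1,"rx":0,"ry":0,"rz":0},{"dx":0,"dy":0,"dz":-0.1,"rx":0,"ry":0,"rz":0},{"dx":0,"dy":0,"dz":-0.1,"rx":0,"ry":0,"rz":0},{"dx":0,"dy":0,"dz":-0.1,"rx":0,"ry":0,"rz":0},{"dx":0,"dy":0,"dz":-0.1,"rx":0,"ry":0,"rz":0},{"dx":0,"dy":0,"dz":-0.1,"rx":0,"ry":0,"rz":0},{"dx":0,"dy":0,"dz":0,"rx":0,"ry":0,"rz":0},{"dx":0,"dy":0,"dz":0,"rx":0,"ry":0,"rz":0}]'

```text
t: 3.95
tcp_pos: [0.6023, 0.1469, 0.0638]
tool_rot: [0.121, 0.993, 0.0, 0.0]
force: [-0.3, 0.0, 1.2]
finger_gap: -0.001
gripper_force: 0.7
```

move_arm --targets '[{"dx":0,"dy":0,"dz":-0.05,"rx":0,"ry":0,"rz":0},{"dx":0,"dy":0,"dz":-0.05,"rx":0,"ry":0,"rz":0},{"dx":0,"dy":0,"dz":-0.05,"rx":0,"ry":0,"rz":0},{"dx":0,"dy":0,"dz":0,"rx":0,"ry":0,"rz":0},{"dx":0,"dy":0,"dz":0,"rx":0,"ry":0,"rz":0},{"dx":0,"dy":0,"dz":0,"rx":0,"ry":0,"rz":0},{"dx":0,"dy":0,"dz":0,"rx":0,"ry":0,"rz":0},{"dx":0,"dy":0,"dz":0,"rx":0,"ry":0,"rz":0},{"dx":0,"dy":0,"dz":0,"rx":0,"ry":0,"rz":0},{"dx":0,"dy":0,"dz":0,"rx":0,"ry":0,"rz":0}]'

```text
t: 5.2
tcp_pos: [0.6023, 0.1468, 0.0601]
tool_rot: [0.121, 0.993, 0.0, 0.0]
force: [0.5, 1.3, 2.8]
finger_gap: 0.002
gripper_force: 1.4
```

move_arm --targets '[{"dx":0,"dy":0,"dz":-0.05,"rx":0,"ry":0,"rz":0},{"dx":0,"dy":0,"dz":-0.05,"rx":0,"ry":0,"rz":0},{"dx":0,"dy":0,"dz":0,"rx":0,"ry":0,"rz":0},{"dx":0,"dy":0,"dz":0,"rx":0,"ry":0,"rz":0},{"dx":0,"dy":0,"dz":0,"rx":0,"ry":0,"rz":0},{"dx":0,"dy":0,"dz":0,"rx":0,"ry":0,"rz":0},{"dx":0,"dy":0,"dz":0,"rx":0,"ry":0,"rz":0},{"dx":0,"dy":0,"dz":0,"rx":0,"ry":0,"rz":0},{"dx":0,"dy":0,"dz":0,"rx":0,"ry":0,"rz":0},{"dx":0,"dy":0,"dz":0,"rx":0,"ry":0,"rz":0}]'

```text
t: 6.45
tcp_pos: [0.6024, 0.1468, 0.06]
tool_rot: [0.12, 0.993, 0.0, 0.001]
force: [-3.4, -0.3, 15.5]
finger_gap: -0.002
gripper_force: 7.9
```

Bottomed out at 60.0 mm with 15.5 N: the plunger is fully in. Next, lift and go to the rocker.

move_arm --targets '[{"dx":0,"dy":0,"dz":1,"rx":0,"ry":0,"rz":0},{"dx":0,"dy":0,"dz":1,"rx":0,"ry":0,"rz":0},{"dx":0,"dy":-1,"dz":0.4,"rx":0,"ry":0,"rz":0},{"dx":0,"dy":-1,"dz":0,"rx":0,"ry":0,"rz":0},{"dx":0,"dy":-1,"dz":0,"rx":0,"ry":0,"rz":0},{"dx":0,"dy":-1,"dz":0,"rx":0,"ry":0,"rz":0},{"dx":0,"dy":-1,"dz":0,"rx":0,"ry":0,"rz":0},{"dx":0,"dy":-1,"dz":0,"rx":0,"ry":0,"rz":0},{"dx":0,"dy":-1,"dz":0,"rx":0,"ry":0,"rz":0},{"dx":0,"dy":-1,"dz":0,"rx":0,"ry":0,"rz":0}]'

```text
t: 7.7
tcp_pos: [0.6009, -0.0538, 0.1167]
tool_rot: [0.121, 0.993, 0.0, -0.001]
force: [-0.1, 0.6, 1.0]
finger_gap: -0.004
gripper_force: 0.0
```

move_arm --targets '[{"dx":0,"dy":-1,"dz":0,"rx":0,"ry":0,"rz":0},{"dx":0,"dy":-1,"dz":0,"rx":0,"ry":0,"rz":0},{"dx":0,"dy":-1,"dz":0,"rx":0,"ry":0,"rz":0},{"dx":0,"dy":-0.9,"dz":0,"rx":0,"ry":0,"rz":0},{"dx":0,"dy":0,"dz":-0.4,"rx":0,"ry":0,"rz":0},{"dx":0,"dy":0,"dz":-0.4,"rx":0,"ry":0,"rz":0},{"dx":0,"dy":0,"dz":-0.2,"rx":0,"ry":0,"rz":0},{"dx":0,"dy":0,"dz":0,"rx":0,"ry":0,"rz":0},{"dx":0,"dy":0,"dz":0,"rx":0,"ry":0,"rz":0},{"dx":0,"dy":0,"dz":0,"rx":0,"ry":0,"rz":0}]'

```text
t: 8.95
tcp_pos: [0.6024, -0.1506, 0.093]
tool_rot: [0.12, 0.993, -0.0, 0.0]
force: [0.2, -0.2, -1.7]
finger_gap: -0.0
gripper_force: 0.0
```

Run:
```python
from h import *
s=sensors.sense();print(s["tcp_pos"],s["force"])
w=cams.snapshot("scene")[:,:,::-1]
cv2.imwrite("pics/c3.png",cv2.resize(w[120:260,210:410],None,fx=4,fy=4))
```

```text
[ 0.60243271 -0.150555    0.09295533] [ 0.20736111 -0.16882643 -1.71852707]
```

View pics/c3.png

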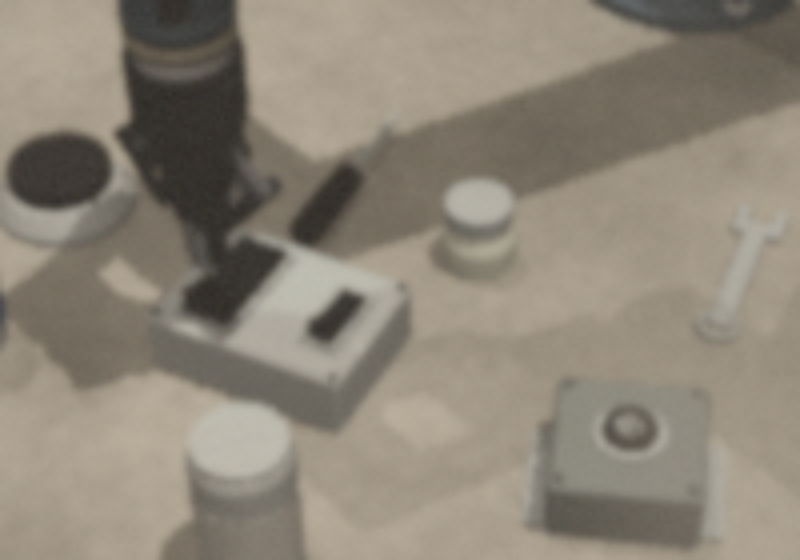

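The plunger now stands lower, and the tip hangs over the raised half of the large rocker. Pressing down.

move_arm --targets '[{"dx":0,"dy":0,"dz":-0.4,"rx":0,"ry":0,"rz":0},{"dx":0,"dy":0,"dz":-0.4,"rx":0,"ry":0,"rz":0},{"dx":0,"dy":0,"dz":-0.1,"rx":0,"ry":0,"rz":0},{"dx":0,"dy":0,"dz":-0.1,"rx":0,"ry":0,"rz":0},{"dx":0,"dy":0,"dz":-0.1,"rx":0,"ry":0,"rz":0},{"dx":0,"dy":0,"dz":-0.1,"rx":0,"ry":0,"rz":0},{"dx":0,"dy":0,"dz":-0.1,"rx":0,"ry":0,"rz":0},{"dx":0,"dy":0,"dz":-0.1,"rx":0,"ry":0,"rz":0},{"dx":0,"dy":0,"dz":0,"rx":0,"ry":0,"rz":0},{"dx":0,"dy":0,"dz":0,"rx":0,"ry":0,"rz":0}]'

```text
t: 10.25
tcp_pos: [0.602, -0.1509, 0.0574]
tool_rot: [0.121, 0.993, -0.0, -0.0]
force: [0.9, 1.4, 0.9]
finger_gap: -0.0
gripper_force: 0.5
```

move_arm --targets '[{"dx":0,"dy":0,"dz":-0.1,"rx":0,"ry":0,"rz":0},{"dx":0,"dy":0,"dz":-0.05,"rx":0,"ry":0,"rz":0},{"dx":0,"dy":0,"dz":0,"rx":0,"ry":0,"rz":0},{"dx":0,"dy":0,"dz":0,"rx":0,"ry":0,"rz":0},{"dx":0,"dy":0,"dz":0,"rx":0,"ry":0,"rz":0},{"dx":0,"dy":0,"dz":0,"rx":0,"ry":0,"rz":0},{"dx":0,"dy":0,"dz":0,"rx":0,"ry":0,"rz":0},{"dx":0,"dy":0,"dz":0,"rx":0,"ry":0,"rz":0},{"dx":0,"dy":0,"dz":0,"rx":0,"ry":0,"rz":0},{"dx":0,"dy":0,"dz":0,"rx":0,"ry":0,"rz":0}]'

```text
t: 11.5
tcp_pos: [0.6021, -0.151, 0.0558]
tool_rot: [0.12, 0.993, -0.0, 0.0]
force: [-2.5, 1.2, 13.3]
finger_gap: -0.001
gripper_force: 6.5
```

Stopped at 55.8 mm with 13 N: the rocker is fully over. Now to the large foot switch.

move_arm --targets '[{"dx":0,"dy":0,"dz":1,"rx":0,"ry":0,"rz":0},{"dx":0,"dy":0,"dz":1,"rx":0,"ry":0,"rz":0},{"dx":-0.5,"dy":-0.9,"dz":0.2,"rx":0,"ry":0,"rz":0},{"dx":-0.5,"dy":-1,"dz":0,"rx":0,"ry":0,"rz":0},{"dx":-0.6,"dy":-1,"dz":0,"rx":0,"ry":0,"rz":0},{"dx":-0.6,"dy":-1,"dz":0,"rx":0,"ry":0,"rz":0},{"dx":-0.6,"dy":-1,"dz":0,"rx":0,"ry":0,"rz":0},{"dx":-0.5,"dy":-1,"dz":0,"rx":0,"ry":0,"rz":0},{"dx":-0.5,"dy":-1,"dz":0,"rx":0,"ry":0,"rz":0},{"dx":-0.5,"dy":-0.7,"dz":0,"rx":0,"ry":0,"rz":0}]'

```text
t: 12.75
tcp_pos: [0.4935, -0.3415, 0.1083]
tool_rot: [0.121, 0.993, 0.0, -0.001]
force: [1.0, 0.8, -0.8]
finger_gap: -0.002
gripper_force: 0.0
```

Run:
```python
from h import *
s=sensors.sense();print(s["tcp_pos"],s["force"])
w=cams.snapshot("scene")[:,:,::-1]
cv2.imwrite("pics/c4.png",cv2.resize(w[100:240,170:370],None,fx=4,fy=4))
```

```text
[ 0.49349102 -0.34148814  0.10829549] [ 0.96344344  0.79634475 -0.79154174]
```

View pics/c4.png

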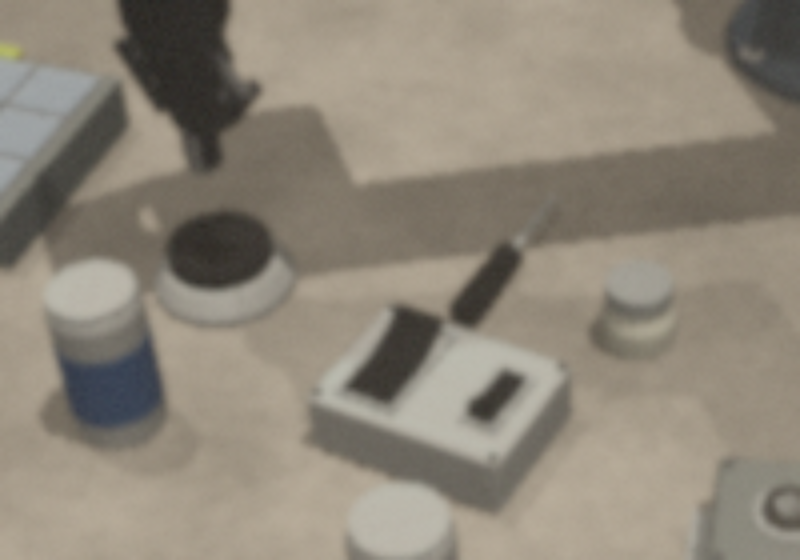

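The large rocker is over and the small one is unchanged. The tip is above the large foot pad, which is centred at about (220,248) in the crop. Pressing and holding.

move_arm --targets '[{"dx":0,"dy":0,"dz":-0.8,"rx":0,"ry":0,"rz":0},{"dx":0,"dy":0,"dz":-0.8,"rx":0,"ry":0,"rz":0},{"dx":0,"dy":0,"dz":-0.6,"rx":0,"ry":0,"rz":0},{"dx":0,"dy":0,"dz":-0.3,"rx":0,"ry":0,"rz":0},{"dx":0,"dy":0,"dz":-0.2,"rx":0,"ry":0,"rz":0},{"dx":0,"dy":0,"dz":-0.1,"rx":0,"ry":0,"rz":0},{"dx":0,"dy":0,"dz":-0.1,"rx":0,"ry":0,"rz":0},{"dx":0,"dy":0,"dz":-0.1,"rx":0,"ry":0,"rz":0},{"dx":0,"dy":0,"dz":-0.1,"rx":0,"ry":0,"rz":0},{"dx":0,"dy":0,"dz":0,"rx":0,"ry":0,"rz":0}]'

```text
t: 14.05
tcp_pos: [0.4948, -0.3406, 0.032]
tool_rot: [0.121, 0.993, -0.0, 0.0]
force: [-0.9, 2.1, 7.3]
finger_gap: -0.002
gripper_force: 3.4
```

move_arm --targets '[{"dx":0,"dy":0,"dz":-0.1,"rx":0,"ry":0,"rz":0},{"dx":0,"dy":0,"dz":-0.1,"rx":0,"ry":0,"rz":0},{"dx":0,"dy":0,"dz":-0.1,"rx":0,"ry":0,"rz":0},{"dx":0,"dy":0,"dz":0,"rx":0,"ry":0,"rz":0},{"dx":0,"dy":0,"dz":0,"rx":0,"ry":0,"rz":0},{"dx":0,"dy":0,"dz":0,"rx":0,"ry":0,"rz":0},{"dx":0,"dy":0,"dz":0,"rx":0,"ry":0,"rz":0},{"dx":0,"dy":0,"dz":0,"rx":0,"ry":0,"rz":0},{"dx":0,"dy":0,"dz":0,"rx":0,"ry":0,"rz":0},{"dx":0,"dy":0,"dz":0,"rx":0,"ry":0,"rz":0}]'

```text
t: 15.3
tcp_pos: [0.4948, -0.3407, 0.0279]
tool_rot: [0.12, 0.993, -0.0, 0.0]
force: [-4.5, 4.2, 25.2]
finger_gap: 0.004
gripper_force: 13.0
```

The pad is at 27.9 mm with 25 N, well above the 9 N needed and below the 40 N limit. Quick check, then sign off.

Run:
```python
from h import *
from station import order
s=sensors.sense();print(s["t"],s["tcp_pos"],s["force"])
if abs(s["tcp_pos"][2]-.028)<.001 and s["force"][2]>12: print(order.sign_off())
```

```text
15.3 [ 0.49478641 -0.34065049  0.02787207] [-4.48895431  4.21183886 25.15541874]
the job is handed in; nothing more can be done
None
```

I pressed the breaker plunger fully in, pushed the large rocker fully over, then pressed the large foot switch all the way down, and handed the job in at 15.3 s with it still held down at about 25 N.

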